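# Clamp a ledger square in a twin-screw jack press

## Task

Slide the green ledger fully home and square against the two brass back stops of the press. Then lift it against the rubber feet above by turning the two black knobs clockwise a little at a time, alternately, so that the blue platform stays nearly level all the way (one side never more than about 10 mm above the other), until both knobs have clearly stiffened and the ledger is held firmly but not crushed. Leave the platform level, let go, and leave the other things on the bench where they are.

Things in the scene. Friction and masses are not known exactly. Their poses are not given: they have to be found in the camera images.
- press: Grey jack press, bolted down, 380 mm wide (its y). Origin on the table, midway between the screws, below the crosshead; x points into the press (the ledger goes in along +x, away from the robot), y left, z up. Base plate 20 mm thick, x -140 to +110. Columns at y +-178. Screws at x 0, y +140 and -140; on each a yellow rail under one side edge of the blue platform rises as that screw's knob is turned.
- crosshead (a point): Centre of the top of the fixed grey crosshead that joins the columns and carries both knobs: 46 mm (press x) by 380 mm, 25 mm thick, top at z 175. Below it a fixed steel bar holds two round rubber feet, 42 mm wide, at press x 0, y +55 and -55, each sprung 8 N/mm over 8 mm. They start 6 to 11.5 mm above the ledger's top; how much is not reported.
- stops (a point): Point midway between the front faces of the two brass back stops, 80 mm above the table (their top edge), at press x +55, y 0. The stops are 20 mm wide and 12 mm tall, at y +60 and -60; the ledger's back edge meets them.
- platform: Blue lifting platform, 190 mm (its x) by 222 mm (y), 12 mm thick, lying loose with about 2 mm of play in the lipped yellow rails, 35 to 38 mm above the table at the start. Origin at the centre of its underside, z normal to it: z vertical is square. Its lean is about (left lift - right lift) / 210 mm.
- left_knob_grip (a point): Left knob (press y +140): black bar 46 mm long (point x), 14 thick (y), 32 tall on a 48 mm disc. Site on the axis, 7 mm below the top, 212 mm above the table, z up, turning with the knob. Clockwise from above lifts this edge 8 mm per rad; the knob keeps its height and stays where left. Turning takes about 0.3 N m, then 0.05 more per 0.1 rad once the foot bears.
- right_knob_grip (a point): Right knob, at press y -140, the same in all else. Each knob turns 5.5 rad in all, of which 0 to 0.3 is used up at the start. Held still after a small turn it leaves about half of the free torque, and two thirds of any rise, in the wrist. Firm is about 0.1 N m above that knob's free torque, on both knobs; 0.2 above is too tight.
- ledger: Closed green hardback ledger, stiff, 160 mm (its x) by 170 mm (y) by 40 mm thick, 0.5 to 0.75 kg. Origin at the centre of its underside. Lies flat on the blue platform, 30 to 50 mm short of the back stops, its near edge sticking out towards the robot. Fully home its origin is at press x -25.
- weight: Bystander: steel paper weight, 64 mm across, 72 mm tall, origin underside centre.
- jar: Bystander: amber jar with black cap, 64 mm across, 75 mm tall, origin underside centre.
- brush: Bystander: flat brush with wooden handle, 200 mm long, lying, origin under its middle.
- spatula: Bystander: spatula, 280 mm long, lying, origin under its middle.
- pot: Bystander: white ceramic cup, 72 mm across, 80 mm tall, origin underside centre.
- volume: Bystander: small red volume, 140 x 100 x 30 mm, origin underside centre.
- eraser: Bystander: white eraser block, 50 x 25 x 15 mm, origin underside centre.

How it is judged:
On the way:
1. the ledger is fully home and square against the back stops, not yet pressed (x of ledger in the frame of press above -0.029 m and angle between the x axis of ledger and the x axis of press, either way round below 0.04 rad and contact force between platform and ledger below 12 N), for 0.2 s.
At the end, for the whole second after the job is handed in: The ledger lies fully home (within 4 mm of the stops) and square (0.04 rad), at rest, pressed on the platform with 22 to 52 N in all (its own 5 to 7 N included), the platform level within 0.025 rad (5 mm from side to side) (x of ledger in the frame of press above -0.029 m and angle between the x axis of ledger and the x axis of press, either way round below 0.04 rad and contact force between platform and ledger between 22 and 52 N and angle between platform's own z axis and vertical below 0.025 rad and linear speed of ledger below 0.01 m/s); the robot touches nothing.
It fails at once if the platform leans by more than 0.06 rad (13 mm from side to side) (angle between platform's own z axis and vertical above 0.06 rad).
It fails at once if the ledger is crushed: pressed on the platform with more than 70 N (contact force between platform and ledger above 70 N).
It fails at once if a bystander is moved by more than 30 mm (distance of any of weight, jar, brush, spatula, pot, volume, eraser from where it was at the start of the episode above 0.03 m).
It also fails if it takes over 72 s, if anything falls off the work surface, if the arm or the gripper's body presses on something with over 40 N, if the wrist force passes 120 N, or if a joint passes its speed limit or range.

## Robot

A 7-joint arm with a two-finger parallel gripper is mounted at the origin on the work surface. World frame = base frame: x ahead of the robot, y to its left, z up, the work surface at z = 0. Lengths are in m, angles in rad, forces in N, time in s.
With the tool pointing down it reaches from about 0.425 to 0.925 m from the base axis. Payload 6.8 kg.
Tool frame: the origin (TCP) lies midway between the tips of the shut fingers; the grasp point (between the pads) lies 19 mm behind it (r.grip_point_offset is the distance from the TCP to the grasp point, in m); z points along the fingers, y is the direction in which the jaws open and shut (so a half turn about z gives the same grasp; the last joint's range is limited). The gripper opens to 85 mm and grips with 20 to 120 N. Pads are 22 mm wide; open, the fingers measure 114 mm over their backs; the gripper's body (76 mm by 85 mm) begins 54 mm behind the grasp point. The pads swing forward as they close: fully open they stand 13 mm farther back than shut.
Start: joints at [-1.315, 0.477, 0.022, 1.555, -0.011, 1.109, -0.083], TCP at [0.24, 0.631, 0.193] pointing down, gripper open.
Joint ranges: [-2.96, 2.96], [-0.34, 2.1], [-1.41, 1.46], [0.24, 2.44], [-1.37, 4.51], [0.17, 1.92], [-2.96, 2.96]. Speed limits (rad/s): [2.39, 2.39, 3.14, 3.14, 3.14, 3.14, 3.14].

## Interface

Orientations are given as a rotation vector (axis times angle).
In Python, from bench import r, grab_frame, camera_params gives the robot as it stands.
- The arm moves only by the tool carry_out, never from a script. Its argument "motion" is text: rows parted by semicolons, each of 5 numbers parted by spaces: the closure, from 0 (fully open) to 1 (shut), then the shift along the tool's x, y, z in mm, then the turn about the tool's z in rad. In form: fingers dx dy dz twist; .... A call has exactly 8 rows; each row shifts and turns the commanded pose from where the row before left it, along the tool's axes as they then stand; what a row does not reach is not made up. A row lasts 1/8 s, in which the tool goes at most 62.5 mm and 10.7 degrees, less where a joint would pass 70% of its speed; a pose out of reach is approached as far as the arm can. A call with a gripper value outside its range is refused whole. The fingers move at their own pace and stop on an object; "newtons" is the grip in N (left out, the last holds). Time passes only in rows, so rows that do not move let the fingers close, or fill a call up. It gives the time, the measured TCP pose, the force and the opening at its end, in the units of the state.
- r.get_obs(): the state, without advancing time (a new reading comes with each control period).
- grab_frame(name): name is "side" or "top"; returns the picture (384x512x3 uint8, red, green, blue); there is no depth.
- camera_params(name): a dict with "fx", "fy", "cx", "cy" (pixels), "k1" (the pictures are not rectified: a ray, as slopes to the right and down, at radius r is drawn at 1 + k1 r^2 times it, then the intrinsics apply), "eye" and "attitude" of the camera in the world. Camera axes: x right, y down, z forward; pixel columns grow to the right and rows downward; lengths in m; the calibration is good to about 2 mm. A picture is of the moment at which its call begins. camera_params takes no time and is no camera call.
- r.hand_in(): hands the job in, once; it reports no verdict.
The state is a dict: "clock": time; "joints": joint angles; "qvel": joint speeds; "tau": joint torques, N m; "tcp_pos": TCP position; "orientation": TCP orientation; "contact_force": force on the tool from outside, world axes, zero at the start; "moment": the same for the moment, N m; "grip_width": finger opening in m.
Only numpy, scipy, OpenCV 4.12 (cv2) and the standard library are available. Lean on these libraries where they do the work, as an engineer would, in place of code of your own. Each camera call takes 0.05 s, during which the arm holds its last target.

## Working session

There is one attempt and no reset: what is moved stays moved. The work goes in short steps, Python scripts to look and compute and a tool call to move; the robot and the scene stay as the last step left them, time stands still between calls to the robot, and variables do not carry over. Pictures are saved under pics/ and viewed, and the job is handed in when it is done.

Besides the shell and the picture viewer there is one more tool, called after "Emit:" as a command line: name --argument value ..., lists and objects as JSON in quotes. carry_out: Moves the arm, as the interface text tells. Its arguments: {"type":"object","properties":{"motion":{"type":"string"},"newtons":{"type":"number"}},"required":["motion"]}

```bash
mkdir -p pics; ls
python3 - <<'E'
from bench import r, grab_frame, camera_params
import cv2
for n in ("side","top"):
    f=grab_frame(n); cv2.imwrite(f"pics/{n}0.png",cv2.resize(f[:,:,::-1],(800,600),interpolation=cv2.INTER_CUBIC)); cv2.imwrite(f"pics/{n}0raw.png",f[:,:,::-1])
    print(n,camera_params(n))
print(r.get_obs())
print([a for a in dir(r) if a[0]!='_'], r.grip_point_offset)
E
```

```text
pics
side {'fx': 386.8978082103928, 'fy': 386.8978082103928, 'cx': 252.3850773144769, 'cy': 190.38176647316936, 'k1': -0.12076377007980858, 'eye': array([ 0.51900772, -1.06554422,  0.81225538]), 'attitude': array([-2.12757514,  0.07255418, -0.01335629])}
top {'fx': 487.9878236289859, 'fy': 487.9878236289859, 'cx': 260.1250252482663, 'cy': 191.03617114566225, 'k1': 0.046870212901895414, 'eye': array([ 2.92060331e-01, -5.87811439e-04,  1.59038389e+00]), 'attitude': array([-2.10281665,  2.13401296, -0.21202335])}
{'clock': 0.1, 'joints': array([-1.31507536,  0.47772444,  0.02233232,  1.55634532, -0.01145803,
        1.10933338, -0.08307995]), 'qvel': array([ 0.0002801 , -0.00139534,  0.00074079, -0.00260131, -0.0003226 ,
       -0.00189236, -0.00027556]), 'tau': array([ 4.35507274e-03, -5.97751629e+01,  1.61359034e+00, -2.81951487e+01,
        1.28138877e-02,  5.12026323e-03,  8.02646696e-06]), 'tcp_pos': array([0.24000331, 0.63024159, 0.19162119]), 'orientation': array([-5.68209474e-01, -3.08962659e+00,  2.63210469e-03]), 'contact_force': array([-0.54357311, -0.37544873,  0.21664118]), 'moment': array([ 0.00973812, -0.00392934,  0.0350378 ]), 'grip_width': 0.08512151973432586}
['Unreachable', 'get_obs', 'grip_point_offset', 'hand_in'] 0.0187
```

View pics/side0.png

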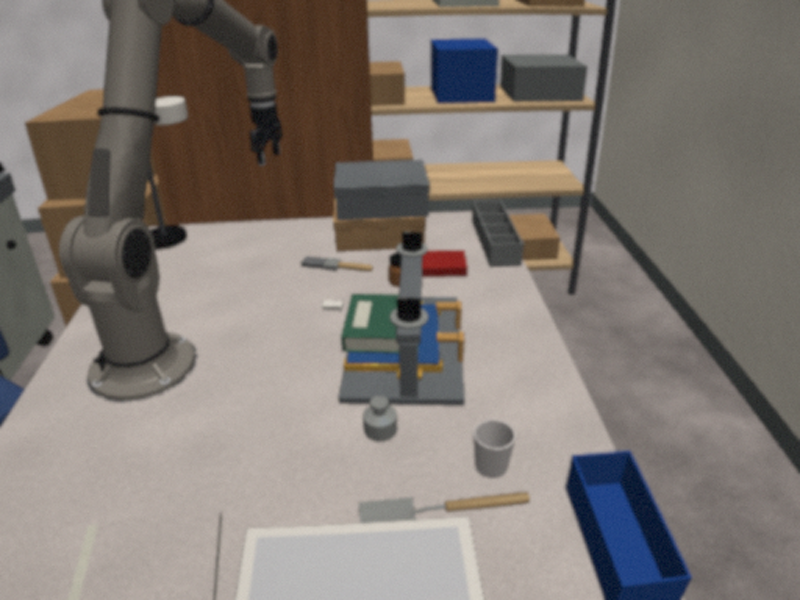

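View pics/top0.png

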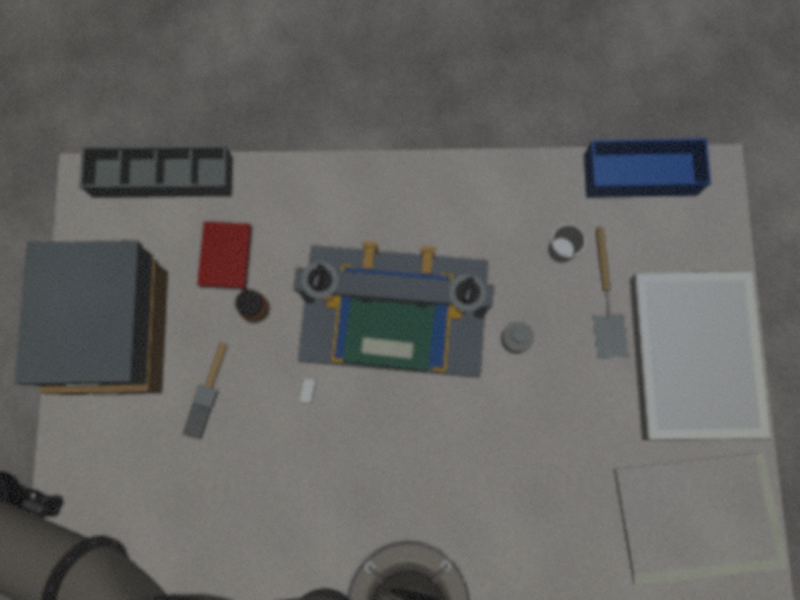

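The top view shows the press at about (395,310), its knobs at (320,281) and (468,292), and the ledger below the crosshead. The side view agrees. Next I'll enlarge the press and set up helpers.

```bash
cat > h.py <<'E'
import numpy as np, cv2
from scipy.spatial.transform import Rotation as R
from bench import r, grab_frame, camera_params
def K(c): return np.array([[c['fx'],0,c['cx']],[0,c['fy'],c['cy']],[0,0,1]])
def proj(n,P):
    c=camera_params(n); A=R.from_rotvec(c['attitude']).as_matrix()
    q=(np.atleast_2d(P)-c['eye'])@A; s=q[:,:2]/q[:,2:]; r2=(s**2).sum(1,keepdims=True)
    s=s*(1+c['k1']*r2); return s*[c['fx'],c['fy']]+[c['cx'],c['cy']]
def unproj(n,uv,z):
    c=camera_params(n); A=R.from_rotvec(c['attitude']).as_matrix()
    d=cv2.undistortPoints(np.array(uv,float).reshape(-1,1,2),K(c),np.array([c['k1'],0,0,0,0.])).reshape(-1,2)
    D=np.c_[d,np.ones(len(d))]@A.T
    z=np.broadcast_to(z,len(D)); return c['eye']+D*((z-c['eye'][2])/D[:,2])[:,None]
def crop(n,f,x0,y0,w,h,s,out):
    i=cv2.resize(f[y0:y0+h,x0:x0+w,::-1],None,fx=s,fy=s,interpolation=cv2.INTER_CUBIC)
    cv2.imwrite('pics/'+out,cv2.convertScaleAbs(i,alpha=1.5))
E
python3 - <<'E'
from h import *
f=cv2.imread('pics/top0raw.png')[:,:,::-1]; crop('top',f,185,150,133,95,6,'c_top0.png')
f=cv2.imread('pics/side0raw.png')[:,:,::-1]; crop('side',f,205,140,110,125,4.8,'c_side0.png')
E
```

```text
(no output)
```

View pics/c_top0.png

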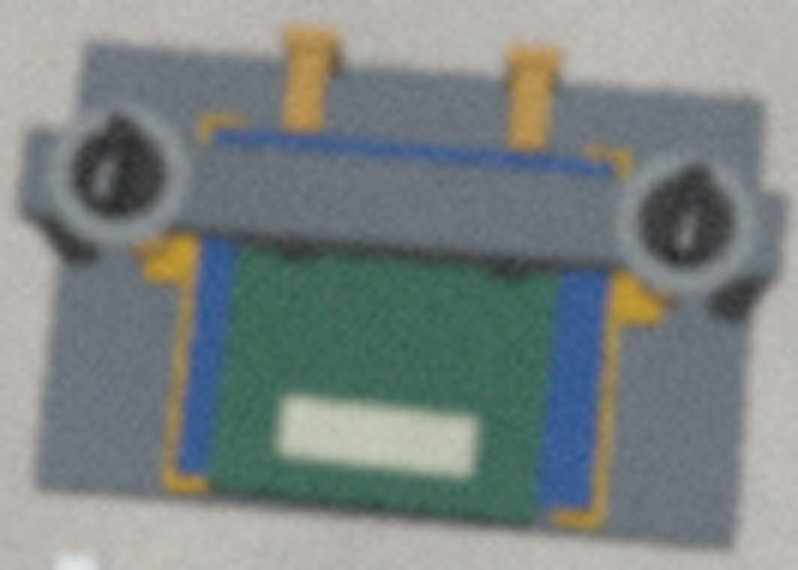

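View pics/c_side0.png

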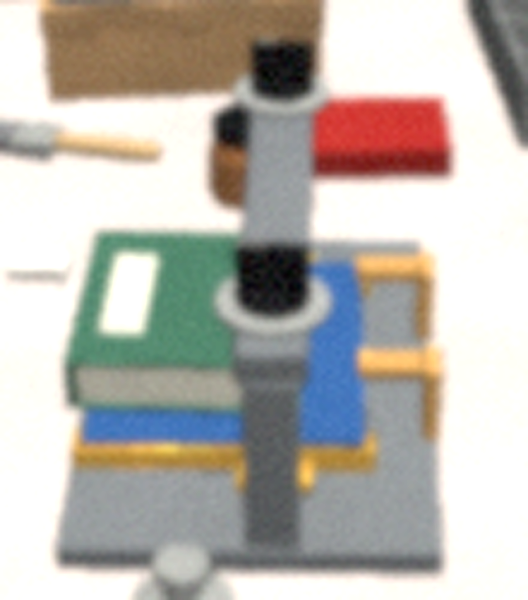

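The top crop gives the base plate corners at (38,490), (733,545), (765,97) and (88,42), and the grey collars centred at about (120,175) and (688,225). I'll fit the press pose and check it against the known sizes.

```bash
cat >> h.py <<'E'
def cu(p,x0,y0,s): return (np.array(p,float)+.5)/s-.5+[x0,y0]
E
python3 - <<'E'
from h import *
p=cu([(38,490),(733,545),(765,97),(88,42)],185,150,6)
W=unproj('top',p,0.02); print(W)
e=[np.linalg.norm(W[i]-W[(i+1)%4]) for i in range(4)];print(e)
M=np.array([[-.14,.19],[-.14,-.19],[.11,-.19],[.11,.19]])
mc=M.mean(0);wc=W[:,:2].mean(0);a=M-mc;b=W[:,:2]-wc
th=np.arctan2((a[:,0]*b[:,1]-a[:,1]*b[:,0]).sum(),(a*b).sum())
Rm=np.array([[np.cos(th),-np.sin(th)],[np.sin(th),np.cos(th)]]);t=wc-Rm@mc
print('press',t,th)
for n,x in (('L',(120,175)),('R',(688,225))):
    q=unproj('top',cu(x,185,150,6),0.18)[0,:2]; print(n,q,'press frame',Rm.T@(q-t))
# ledger near corners top z~.088
L=unproj('top',cu([(212,488),(535,525),(277,395),(480,475)],185,150,6),0.088)[:,:2]; print('ledger',(L-t)@Rm)
pred=t+np.array([[0,.14],[0,-.14]])@Rm.T; print(pred)
# crosshead ends
C=unproj('top',cu([(20,215),(28,128),(790,200),(775,290)],185,150,6),0.175)[:,:2]; print((C-t)@Rm)
# side: base front-near corner, right
S=unproj('side',cu([(58,553),(440,560)],205,140,4.8),[0.02,.02])[:,:2];print('side',(S-t)@Rm)
S=unproj('side',cu([(68,360),(240,372)],205,140,4.8),[0.088,.088])[:,:2];print('side ledger',(S-t)@Rm)
E
```

```text
[[ 0.4773432   0.21899356  0.02      ]
 [ 0.442252   -0.1535398   0.02      ]
 [ 0.68922353 -0.17954181  0.02      ]
 [ 0.72609188  0.19459567  0.02      ]]
[np.float64(0.3741824356813785), np.float64(0.24833655033089636), np.float64(0.3759496428037869), np.float64(0.2499423266321811)]
press [0.59865616 0.01866415] -0.09767211497910151
L [0.61377679 0.15832572] press frame [0.0014292  0.14047044]
R [ 0.58447893 -0.1211738 ] press frame [-0.0004731  -0.14055399]
ledger [[-0.1389722   0.08832414]
 [-0.14422543 -0.0787844 ]
 [-0.08812475  0.05959338]
 [-0.12089013 -0.04856114]]
[[ 0.61230853  0.15799689]
 [ 0.5850038  -0.12066859]]
[[-0.02172217  0.18813565]
 [ 0.02250493  0.18910204]
 [ 0.0173718  -0.1902466 ]
 [-0.02841585 -0.18563991]]
side [[-0.13456376 -0.1936592 ]
 [ 0.10888235 -0.19599687]]
side ledger [[-0.13676265 -0.07647177]
 [-0.02063781 -0.08848924]]
```

The fit matches the given sizes: the collars land at (0, ±0.14) and the crosshead ends at ±0.19. The press is at (0.599, 0.0187), yaw -0.098. The ledger's near edge is at press x ≈ -0.141, about 36 mm short of home, with yaw ≈ -0.03. Next I'll plan the approach to the push.

```bash
cat >> h.py <<'E'
T=np.array([.5988,.0187]); TH=-.0977
def pw(x,y): return T+np.array([np.cos(TH)*x-np.sin(TH)*y,np.sin(TH)*x+np.cos(TH)*y])
def wp(x,y):
    d=np.array([x,y])-T; return np.array([np.cos(TH)*d[0]+np.sin(TH)*d[1],-np.sin(TH)*d[0]+np.cos(TH)*d[1]])
def st(q=True):
    o=r.get_obs(); M=R.from_rotvec(o['orientation']).as_matrix(); psi=np.arctan2(M[1,0],M[0,0])
    if q: print('t',round(o['clock'],2),'tcp',o['tcp_pos'].round(4),'press',wp(*o['tcp_pos'][:2]).round(4),'psi-TH deg',round(np.degrees(psi-TH),2),'tilt',M[:,2].round(3),'F',o['contact_force'].round(1),'M',o['moment'].round(3),'w',round(o['grip_width'],4),'j',o['joints'].round(2))
    return o,psi
def plan(targets,g=0):
    "targets: list of (x,y,z,psi,rows)"
    o,psi=st(); p=o['tcp_pos'].copy(); out=[]
    for x,y,z,ps,n in targets:
        d=(np.array([x,y,z])-p)/n; dt=-((ps-psi+np.pi)%(2*np.pi)-np.pi)/n
        for i in range(n):
            c,s=np.cos(psi),np.sin(psi)
            out.append(f"{g} {c*d[0]+s*d[1]:.4f} {s*d[0]-c*d[1]:.4f} {-d[2]:.4f} {dt:.3f}".split()); psi-=dt
        p=np.array([x,y,z])
    for l in out: print(l[0],*[f"{1000*float(v):.1f}" for v in l[1:4]],l[4],end='; ')
    print()
E
python3 - <<'E'
from h import *
a=pw(-.163,.004);print(a)
plan([(.45,.2,.19,TH+np.pi,9),(a[0],a[1],.15,TH+np.pi,3),(a[0],a[1],.052,TH+np.pi,4)])
E
```

```text
[0.4369675 0.0385807]
t 0.1 tcp [0.24   0.6302 0.1916] press [-0.4167  0.5736] psi-TH deg 164.76 tilt [-0.    -0.002 -1.   ] F [-0.5 -0.4  0.2] M [ 0.01  -0.004  0.035] w 0.0851 j [-1.32  0.48  0.02  1.56 -0.01  1.11 -0.08]
0 -38.8 -36.4 0.2 -0.030; 0 -37.7 -37.5 0.2 -0.030; 0 -36.6 -38.6 0.2 -0.030; 0 -35.4 -39.7 0.2 -0.030; 0 -34.3 -40.7 0.2 -0.030; 0 -33.0 -41.7 0.2 -0.030; 0 -31.8 -42.7 0.2 -0.030; 0 -30.5 -43.6 0.2 -0.030; 0 -29.2 -44.5 0.2 -0.030; 0 -0.9 -54.0 13.3 0.000; 0 -0.9 -54.0 13.3 0.000; 0 -0.9 -54.0 13.3 0.000; 0 0.0 0.0 24.5 0.000; 0 0.0 0.0 24.5 0.000; 0 0.0 0.0 24.5 0.000; 0 0.0 0.0 24.5 0.000;
```

Emit:
carry_out --motion "0 -38.8 -36.4 0 -0.03; 0 -37.7 -37.5 0 -0.03; 0 -36.6 -38.6 0 -0.03; 0 -35.4 -39.7 0 -0.03; 0 -34.3 -40.7 0 -0.03; 0 -33 -41.7 0 -0.03; 0 -31.8 -42.7 0 -0.03; 0 -30.5 -43.6 0 -0.03"

```text
clock: 1.1
tcp_pos: [0.4277, 0.2468, 0.1924]
orientation: [-0.193, -3.136, 0.0]
contact_force: [1.0, -0.1, -0.1]
grip_width: 0.085
```

Run:
```python
from h import *
a=pw(-.163,.004)
plan([(a[0],a[1],.15,TH+np.pi,4),(a[0],a[1],.052,TH+np.pi,4)])
```

```text
t 1.1 tcp [0.4277 0.2468 0.1924] press [-0.1925  0.2103] psi-TH deg 178.56 tilt [-0. -0. -1.] F [ 1.  -0.1 -0.1] M [-0.021 -0.056  0.004] w 0.085 j [-0.77  0.18  0.14  1.99 -0.03  0.98  0.83]
0 -8.7 -51.4 10.6 -0.006; 0 -8.4 -51.4 10.6 -0.006; 0 -8.0 -51.5 10.6 -0.006; 0 -7.7 -51.5 10.6 -0.006; 0 0.0 0.0 24.5 -0.000; 0 0.0 0.0 24.5 -0.000; 0 0.0 0.0 24.5 -0.000; 0 0.0 0.0 24.5 -0.000;
```

Emit:
carry_out --motion "0 -8.5 -51.4 10.6 -0.006; 0 -8.4 -51.4 10.6 -0.006; 0 -8 -51.5 10.6 -0.006; 0 -7.7 -51.5 10.6 -0.006; 0 0 0 24.5 0; 0 0 0 24.5 0; 0 0 0 24.5 0; 0 0 0 24.5 0"

```text
clock: 2.1
tcp_pos: [0.436, 0.0404, 0.0513]
orientation: [-0.157, -3.138, 0.0]
contact_force: [-0.4, -0.1, -0.6]
grip_width: 0.0854
```

Run:
```python
from h import *
st()
f=grab_frame('side');crop('side',f,205,100,110,140,4.2,'s1.png')
f=grab_frame('top');crop('top',f,185,150,133,95,6,'t1.png')
```

```text
t 2.1 tcp [0.436  0.0404 0.0513] press [-0.1642  0.0057] psi-TH deg 179.88 tilt [-0. -0. -1.] F [-0.4 -0.1 -0.6] M [-0.008  0.029  0.043] w 0.0854 j [-0.46  0.31  0.26  2.24 -0.14  0.61  1.37]
```

View pics/s1.png

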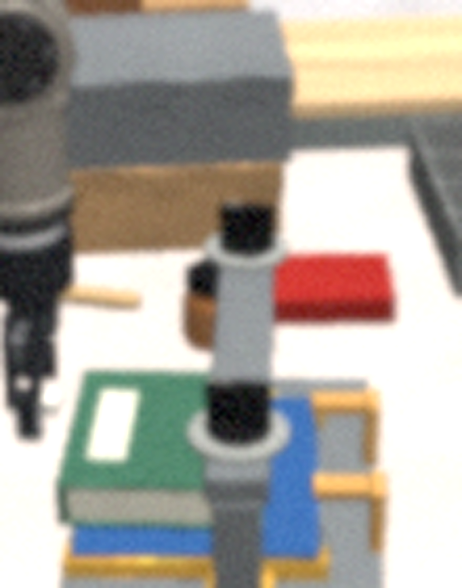

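View pics/t1.png

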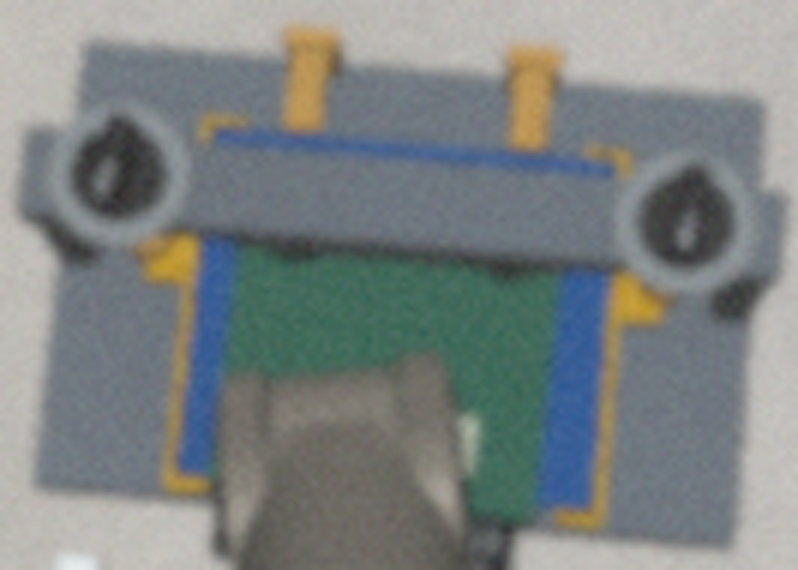

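The fingers stand in front of the ledger edge at ledger height. Now I'll push along press +x, which is tool -x.

Emit:
carry_out --motion "0 -6 0 0 0; 0 -6 0 0 0; 0 -6 0 0 0; 0 -6 0 0 0; 0 -5 0 0 0; 0 -5 0 0 0; 0 -4 0 0 0; 0 -3 0 0 0"

```text
clock: 3.2
tcp_pos: [0.4771, 0.0363, 0.052]
orientation: [-0.157, -3.138, 0.0]
contact_force: [0.4, -0.2, -0.5]
grip_width: 0.0853
```

Run:
```python
from h import *
st()
```

```text
t 3.2 tcp [0.4771 0.0363 0.052 ] press [-0.1228  0.0056] psi-TH deg 179.87 tilt [-0. -0. -1.] F [ 0.4 -0.2 -0.5] M [ 0.017 -0.001  0.014] w 0.0853 j [-0.42  0.36  0.26  2.15 -0.15  0.64  1.41]
```

Run:
```python
from h import *
f=grab_frame('side');crop('side',f,205,100,110,140,4.2,'s2.png')
```

```text
(no output)
```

View pics/s2.png

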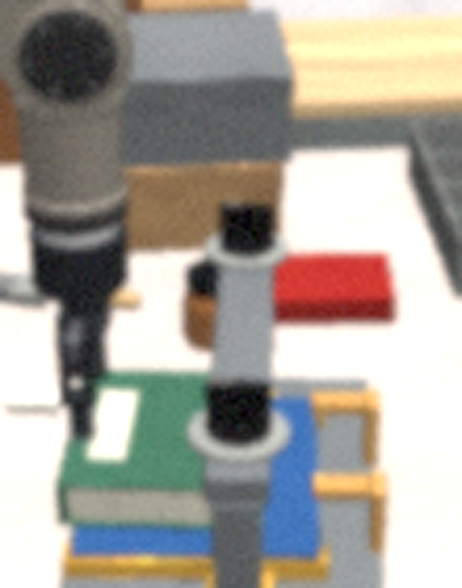

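Run:
```python
from h import *
def pr(x,y,z): return ((proj('side',[*pw(x,y),z])[0]-[205,100]+.5)*4.2-.5).round()
for y in (.055,-.045):
  for z in (.052,.065,.09): print(y,z,pr(-.1228,y,z),'front',pr(-.1118,y,z))
for z in (.048,.088):
  for x in (-.14,-.105):
    print('ledger',x,z,pr(x,.088,z),pr(x,-.08,z))
```

```text
0.055 0.052 [ 96. 427.] front [109. 427.]
0.055 0.065 [ 96. 414.] front [108. 415.]
0.055 0.09 [ 94. 389.] front [107. 389.]
-0.045 0.052 [ 85. 497.] front [ 98. 497.]
-0.045 0.065 [ 84. 484.] front [ 97. 484.]
-0.045 0.09 [ 82. 458.] front [ 96. 458.]
ledger -0.14 0.048 [ 80. 410.] [ 58. 527.]
ledger -0.105 0.048 [121. 410.] [103. 528.]
ledger -0.14 0.088 [ 78. 371.] [ 55. 486.]
ledger -0.105 0.088 [119. 371.] [100. 486.]
```

Run:
```python
from h import *
print(proj('side',[[.24,.630,.1916],[.24,.63,.2046],[.24,.63,.265]])*1.5625)
f=cv2.imread('pics/side0raw.png')[:,:,::-1]; crop('side',f,145,40,60,75,8,'c_g.png')
f=grab_frame('side'); crop('side',f,200,90,80,130,4.5,'s3.png'); cv2.imwrite('pics/s3raw.png',f[:,:,::-1])
```

```text
[[270.27127724 176.27147235]
 [269.74727002 172.07056022]
 [267.28571861 152.18254794]]
```

View pics/c_g.png

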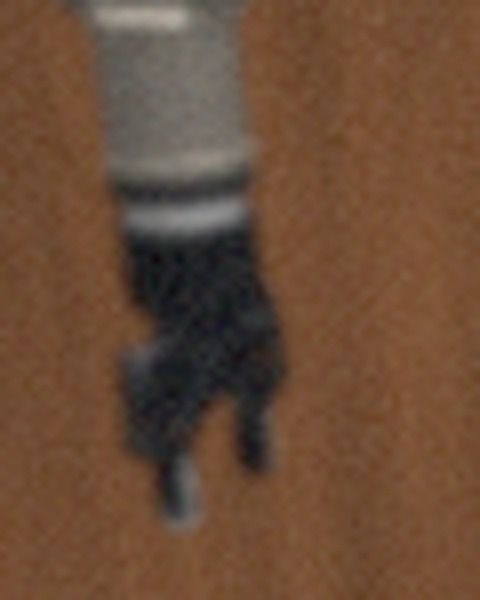

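View pics/s3.png

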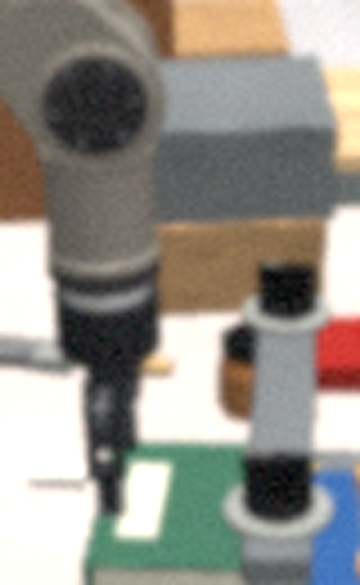

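Run:
```python
from h import *
def pr(P): return ((proj('side',P)[0]-[205,100]+.5)*4.2-.5).round()
for y in (.14,-.14): print([pr([*pw(0,y),z]) for z in (.175,.187,.219)])
print(r.get_obs()['tcp_pos'])
for y in (-.05,.05):
  for z in (.06,.08,.1,.125): print(y,z,pr([*pw(-.1228,.0056+y),z]))
```

```text
[array([242., 252.]), array([242., 239.]), array([242., 205.])]
[array([235., 436.]), array([235., 422.]), array([234., 383.])]
[0.47721277 0.03630539 0.05207318]
-0.05 0.06 [ 84. 488.]
-0.05 0.08 [ 83. 468.]
-0.05 0.1 [ 81. 447.]
-0.05 0.125 [ 79. 420.]
0.05 0.06 [ 96. 419.]
0.05 0.08 [ 95. 399.]
0.05 0.1 [ 93. 379.]
0.05 0.125 [ 92. 353.]
```

The picture shows the fingertip at (82,435) in the s2 crop, over the ledger's near edge. That puts the tips at about z 0.11, well above where the reported TCP should put them, and the ledger hasn't moved. I'll back out, close the fingers and measure the real tip height.

Emit:
carry_out --motion "0 10 0 0 0; 0 10 0 0 0; 0 10 0 0 0; 0 10 0 0 0; 1 0 0 0 0; 1 0 0 0 0; 1 0 0 0 0; 1 0 0 0 0"

```text
clock: 4.3
tcp_pos: [0.4374, 0.0403, 0.0521]
orientation: [0.157, 3.138, -0.0]
contact_force: [-0.1, -0.9, -0.1]
grip_width: 0.0121
```

Run:
```python
from h import *
st()
f=grab_frame('side'); crop('side',f,200,90,80,130,4.5,'s4.png')
def pr(P): return ((proj('side',P)[0]-[200,90]+.5)*4.5-.5).round()
p=r.get_obs()['tcp_pos']
for dz in (0,.02,.04,.06): print(pr(p+[0,0,dz]))
```

```text
t 4.3 tcp [0.4374 0.0403 0.0521] press [-0.1627  0.0057] psi-TH deg 179.87 tilt [ 0. -0. -1.] F [-0.1 -0.9 -0.1] M [ 0.044 -0.011  0.039] w 0.0121 j [-0.46  0.31  0.26  2.24 -0.14  0.61  1.37]
[ 68. 538.]
[ 66. 516.]
[ 64. 494.]
[ 62. 472.]
```

View pics/s4.png

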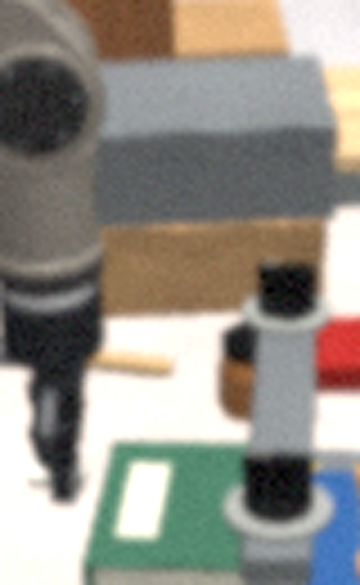

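Run:
```python
from h import *
print(proj('top',[[.24,.630,.2046],[.24,.63,.24],[.24,.58,.2046]])*1.5625)
f=cv2.imread('pics/top0raw.png')[:,:,::-1]; crop('top',f,0,280,80,80,7,'c_gt.png')
def pc(P): return ((proj('top',P)-[0,280]+.5)*7-.5).round()
a=np.array([.356,.934])
for z in (.2046,.24): print(pc([[.24+s*.0425*a[0],.63+s*.0425*a[1],z] for s in(-1,0,1)]))
f=grab_frame('top');crop('top',f,150,170,133,100,6,'t4.png')
```

```text
[[ 44.70938102 489.00152856]
 [ 34.9362727  490.06120298]
 [ 73.9543281  488.2681003 ]]
[[304. 271.]
 [203. 234.]
 [103. 196.]]
[[263. 277.]
 [160. 238.]
 [ 56. 200.]]
```

View pics/c_gt.png

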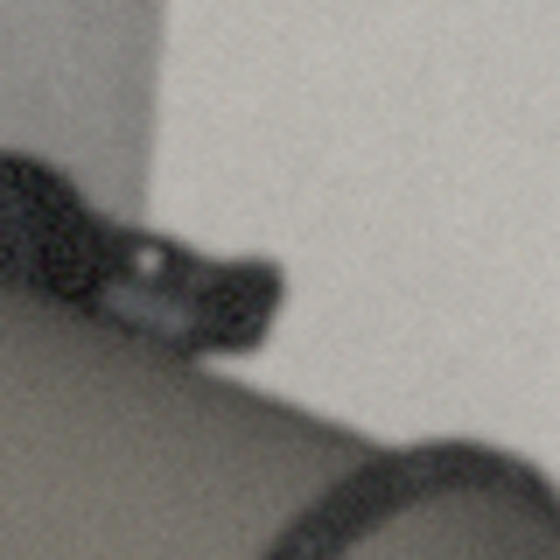

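View pics/t4.png

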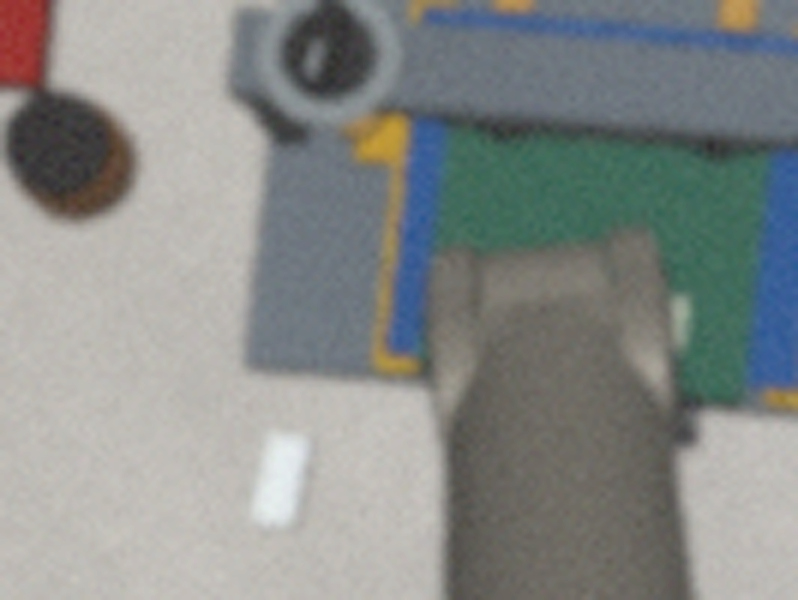

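Run:
```python
from h import *
def Pm(n):
    c=camera_params(n);A=R.from_rotvec(c['attitude']).as_matrix().T
    return np.c_[A,-A@c['eye']]
def und(n,p):
    c=camera_params(n); return cv2.undistortPoints(np.array([[p]],float),K(c),np.array([c['k1'],0,0,0,0.])).reshape(2,1)
for tp in ((36.3,323.4),(38.5,322),(34,323)):
    X=cv2.triangulatePoints(Pm('side'),Pm('top'),und('side',(166.9,105.6)),und('top',tp)); print((X[:3]/X[3]).ravel())
```

```text
[0.21852863 0.59303385 0.23964564]
[0.22094409 0.58619615 0.24215484]
[0.21847874 0.59973814 0.2374779 ]
```

Triangulating from both cameras puts the open fingertip at z 0.24 when the reported TCP was 0.192, with xy as reported. So the real tips sit about 48 mm above the TCP when open and about 35 mm when closed. I'll correct for this by lowering 37 mm more before pushing.

Emit:
carry_out --motion "0 0 0 10 0; 0 0 0 10 0; 0 0 0 10 0; 0 0 0 7 0; 0 0 0 0 0; 0 -6 0 0 0; 0 -6 0 0 0; 0 -5 0 0 0"

```text
clock: 5.4
tcp_pos: [0.4525, 0.0381, 0.015]
orientation: [-0.158, -3.134, 0.001]
contact_force: [-6.5, -0.6, 4.7]
grip_width: 0.0857
```

Run:
```python
from h import *
st()
f=grab_frame('side'); crop('side',f,200,90,80,130,4.5,'s5.png')
```

```text
t 5.4 tcp [0.4525 0.0381 0.015 ] press [-0.1475  0.005 ] psi-TH deg 179.81 tilt [-0.004 -0.    -1.   ] F [-6.5 -0.6  4.7] M [-0.392  1.274 -0.307] w 0.0857 j [-0.41  0.41  0.23  2.22 -0.18  0.54  1.42]
```

View pics/s5.png

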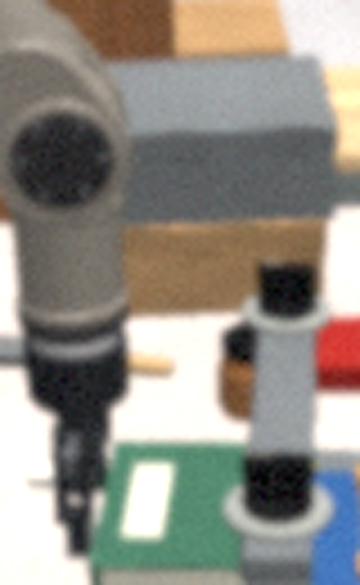

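Run:
```python
from h import *
def pr(P): return ((proj('side',P)[0]-[200,90]+.5)*4.5-.5).round()
for y in (-.04,.05): print([pr([*pw(-.1475,y),z]) for z in (.03,.045,.06,.075)])
```

```text
[array([ 83., 597.]), array([ 81., 581.]), array([ 80., 564.]), array([ 79., 548.])]
[array([ 96., 529.]), array([ 95., 514.]), array([ 93., 498.]), array([ 92., 482.])]
```

Tip at z ≈ 0.07 and contact made. Continuing the push.

Emit:
carry_out --motion "0 -3 0 0 0; 0 -3 0 0 0; 0 -3 0 0 0; 0 -3 0 0 0; 0 -3 0 0 0; 0 -2 0 0 0; 0 0 0 0 0; 0 0 0 0 0"

```text
clock: 6.45
tcp_pos: [0.4716, 0.037, 0.0153]
orientation: [0.157, 3.136, 0.0]
contact_force: [-1.5, -0.2, -1.2]
grip_width: 0.0856
```

Run:
```python
from h import *
st()
f=grab_frame('side'); crop('side',f,200,120,110,120,4.8,'s6.png')
```

```text
t 6.45 tcp [0.4716 0.037  0.0153] press [-0.1283  0.0058] psi-TH deg 179.88 tilt [ 0.001  0.    -1.   ] F [-1.5 -0.2 -1.2] M [-0.033  0.233 -0.019] w 0.0856 j [-0.4   0.43  0.23  2.18 -0.18  0.55  1.43]
```

View pics/s6.png

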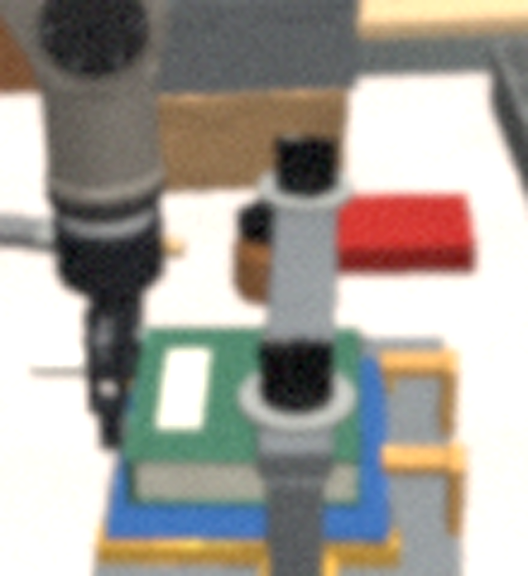

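The ledger moves square with the fingers, with about 14 mm left (back edge at column 360, stops at 382).

Emit:
carry_out --motion "0 -3 0 0 0; 0 -3 0 0 0; 0 -3 0 0 0; 0 -2 0 0 0; 0 -1 0 0 0; 0 -1 0 0 0; 0 0 0 0 0; 0 0 0 0 0"

```text
clock: 7.5
tcp_pos: [0.4823, 0.0357, 0.0151]
orientation: [-0.156, -3.135, -0.0]
contact_force: [-6.6, 1.1, 3.9]
grip_width: 0.0855
```

Run:
```python
from h import *
st()
```

```text
t 7.5 tcp [0.4823 0.0357 0.0151] press [-0.1176  0.0056] psi-TH deg 179.89 tilt [-0.003  0.    -1.   ] F [-6.6  1.1  3.9] M [ 0.141  1.168 -0.006] w 0.0855 j [-0.39  0.44  0.23  2.15 -0.18  0.57  1.44]
```

Emit:
carry_out --motion "0 -1 0 0 0; 0 -1 0 0 0; 0 -1 0 0 0; 0 -1 0 0 0; 0 -1 0 0 0; 0 -1 0 0 0; 0 0 0 0 0; 0 0 0 0 0"

```text
clock: 8.5
tcp_pos: [0.4851, 0.0353, 0.0146]
orientation: [-0.156, -3.129, 0.0]
contact_force: [-13.9, 1.0, 10.8]
grip_width: 0.0856
```

Run:
```python
from h import *
st()
f=grab_frame('side'); crop('side',f,200,120,110,120,4.8,'s7.png')
```

```text
t 8.5 tcp [0.4851 0.0353 0.0146] press [-0.1148  0.0054] psi-TH deg 179.89 tilt [-0.009  0.    -1.   ] F [-13.9   1.   10.8] M [ 0.273  2.553 -0.101] w 0.0856 j [-0.39  0.45  0.23  2.14 -0.18  0.58  1.45]
```

View pics/s7.png

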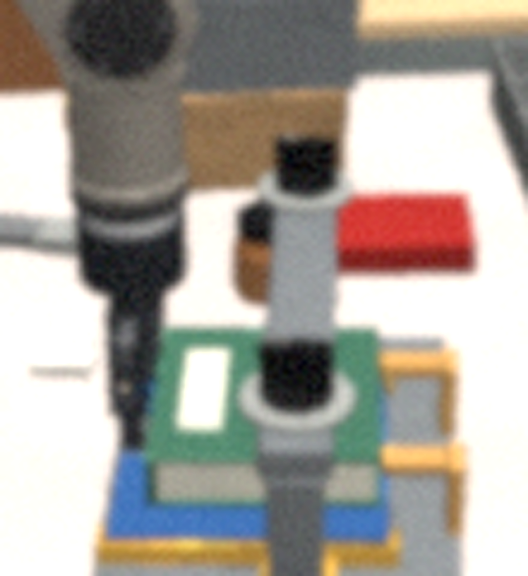

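The ledger is home: force rose to 14 N as soon as the back edge met the stops (column 380), and it looks square. Backing off and rising.

Emit:
carry_out --motion "0 12 0 0 0; 0 18 0 -5 0; 0 0 0 -32 0; 0 0 0 -32 0; 0 0 0 -32 0; 0 0 0 -32 0; 0 0 0 -32 0; 0 0 0 -32 0"

```text
clock: 9.55
tcp_pos: [0.4595, 0.038, 0.2135]
orientation: [0.157, 3.137, 0.001]
contact_force: [0.0, -0.2, 0.2]
grip_width: 0.0855
```

Run:
```python
from h import *
st()
f=grab_frame('top');crop('top',f,185,150,133,95,6,'t8.png')
crop('top',f,190,162,32,32,14,'kl.png');crop('top',f,285,170,32,32,14,'kr.png')
a=cv2.imread('pics/kl.png');b=cv2.imread('pics/kr.png');cv2.imwrite('pics/k.png',cv2.convertScaleAbs(np.hstack([a,b])[:,:800] if 0 else cv2.resize(np.hstack([a,b]),(800,400)),alpha=1.6))
```

```text
t 9.55 tcp [0.4595 0.038  0.2135] press [-0.1405  0.0056] psi-TH deg 179.87 tilt [ 0.001  0.001 -1.   ] F [ 0.  -0.2  0.2] M [ 0.076  0.024 -0.072] w 0.0855 j [-0.5   0.09  0.31  2.04 -0.03  1.02  1.29]
```

View pics/t8.png

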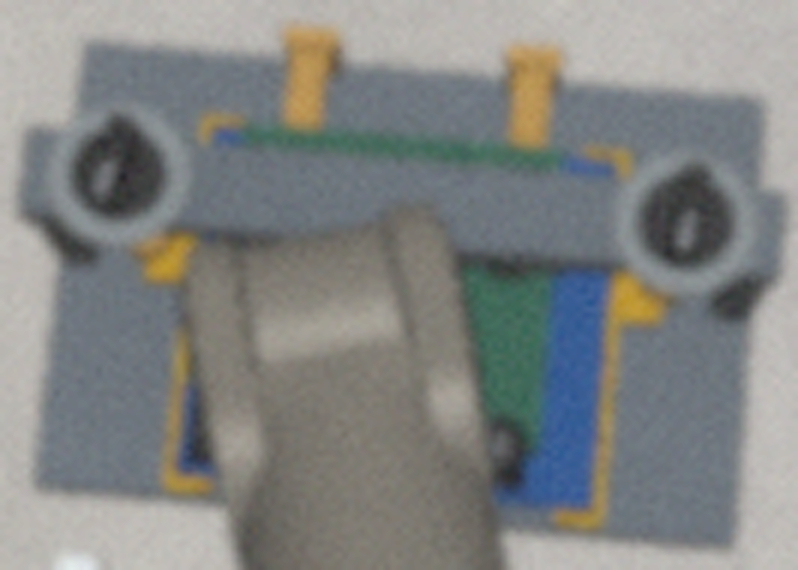

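View pics/k.png

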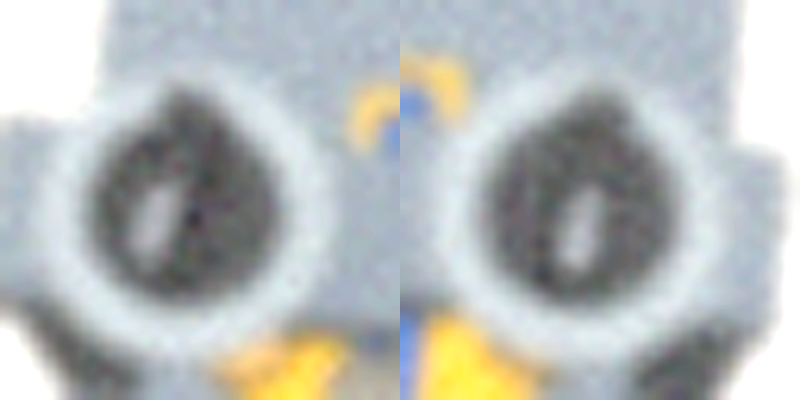

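Run:
```python
from h import *
for n,y,x0,y0,o in (('L',.14,190,162,0),('R',-.14,285,170,400)):
    c=pw(0,y)
    pr=lambda P:(((proj('top',P)[0]-[x0,y0]+.5)*12.5-.5)+[o,0]).round()
    print(n,'axis .187',pr([*c,.187]),'.219',pr([*c,.219]))
    for a in (-40,-20,0,20,40):
        d=np.array([np.cos(TH+np.radians(a)),np.sin(TH+np.radians(a))])*.023
        print(a,pr([*(c+d),.219]),pr([*(c-d),.219]))
```

```text
L axis .187 [186. 214.] .219 [170. 183.]
-40 [242. 114.] [ 98. 253.]
-20 [214.  95.] [126. 272.]
0 [181.  87.] [160. 281.]
20 [146.  90.] [195. 277.]
40 [115. 104.] [226. 263.]
R axis .187 [584. 210.] .219 [595. 182.]
-40 [664. 113.] [525. 251.]
-20 [635.  93.] [554. 271.]
0 [602.  85.] [588. 280.]
20 [567.  88.] [623. 277.]
40 [536. 102.] [654. 262.]
```

In the top view the ledger's green back edge meets both stops. Both bars lie almost along press x, within about 5° (left tip at (180,88), right at (605,92) in the knob crop, against 0° predictions of (181,87) and (602,85)). Going to the left knob.

Run:
```python
from h import *
a=pw(0,.14); plan([(a[0],a[1],.213,TH+np.pi-.05,5),(a[0],a[1],.158,TH+np.pi-.05,3)])
```

```text
t 9.6 tcp [0.462  0.0383 0.2174] press [-0.138   0.0061] psi-TH deg 179.84 tilt [ 0.007  0.002 -1.   ] F [1.8 0.1 3.1] M [ 0.003 -0.122  0.018] w 0.0854 j [-0.5   0.09  0.31  2.03 -0.03  1.02  1.29]
0 -27.5 26.8 0.9 0.009; 0 -27.3 27.1 0.9 0.009; 0 -27.0 27.4 0.9 0.009; 0 -26.8 27.6 0.9 0.009; 0 -26.5 27.9 0.9 0.009; 0 0.0 0.0 18.3 -0.000; 0 0.0 0.0 18.3 -0.000; 0 0.0 0.0 18.3 -0.000;
```

Emit:
carry_out --motion "0 -27.5 26.8 0 0.01; 0 -27.3 27.1 0 0.01; 0 -27 27.4 0 0.01; 0 -26.8 27.6 0 0.01; 0 -26.5 27.9 0 0.01; 0 0 0 18.5 0; 0 0 0 18.5 0; 0 0 0 18.5 0"

```text
clock: 10.6
tcp_pos: [0.6093, 0.1565, 0.1552]
orientation: [-0.237, -3.132, 0.001]
contact_force: [0.6, -0.2, 0.5]
grip_width: 0.0855
```

Run:
```python
from h import *
st()
f=grab_frame('side'); crop('side',f,200,90,110,120,4.8,'s9.png')
```

```text
t 10.6 tcp [0.6093 0.1565 0.1552] press [-0.003   0.1382] psi-TH deg 176.95 tilt [-0.001 -0.001 -1.   ] F [ 0.6 -0.2  0.5] M [-0.053  0.    -0.019] w 0.0855 j [-0.55  0.45  0.27  1.72 -0.14  0.99  1.19]
```

View pics/s9.png

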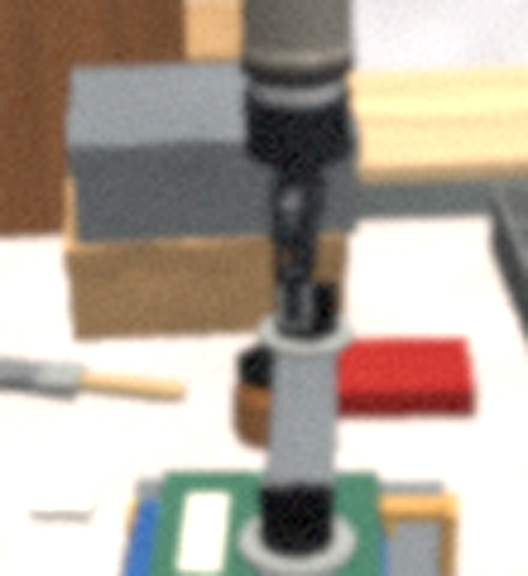

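The fingers straddle the left knob, near tip at (300,330). Closing on it with a small centring shift.

Emit:
carry_out --motion "0 -3 1.5 0 0; 1 0 0 0 0; 1 0 0 0 0; 1 0 0 0 0; 1 0 0 0 0; 1 0 0 0 0; 1 0 0 0 0; 1 0 0 0 0" --newtons 70

```text
clock: 11.65
tcp_pos: [0.6141, 0.1581, 0.1572]
orientation: [0.235, 3.132, -0.001]
contact_force: [-0.7, -3.5, 5.3]
grip_width: 0.0125
```

Run:
```python
from h import *
st()
f=grab_frame('side'); crop('side',f,230,90,70,80,7,'s10.png')
```

```text
t 11.65 tcp [0.6141 0.1581 0.1572] press [0.0016 0.1402] psi-TH deg 177.01 tilt [ 0.001 -0.    -1.   ] F [-0.7 -3.5  5.3] M [-0.746  0.11   0.206] w 0.0125 j [-0.55  0.45  0.27  1.71 -0.14  1.    1.19]
```

View pics/s10.png

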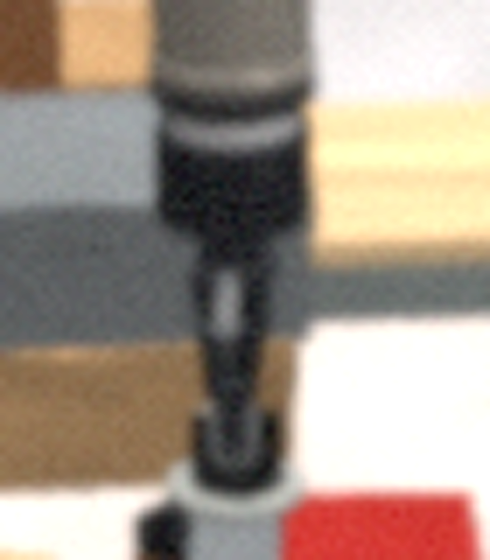

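Grip holds on the bar (12.5 mm). Turning the left knob 0.6 rad clockwise, which is 4.8 mm of lift.

Emit:
carry_out --motion "1 0 0 -1 0.12; 1 0 0 0 0.12; 1 0 0 0 0.12; 1 0 0 0 0.12; 1 0 0 0 0.12; 1 0 0 0 0; 1 0 0 0 0; 1 0 0 0 0"

```text
clock: 12.7
tcp_pos: [0.6143, 0.1586, 0.1572]
orientation: [1.148, 2.923, 0.0]
contact_force: [5.2, -0.5, -5.4]
grip_width: 0.0127
```

Run:
```python
from h import *
st()
f=grab_frame('side'); crop('side',f,200,120,110,120,4.8,'s11.png')
```

```text
t 12.7 tcp [0.6143 0.1586 0.1572] press [0.0017 0.1407] psi-TH deg 142.71 tilt [ 0.001 -0.    -1.   ] F [ 5.2 -0.5 -5.4] M [-0.38  -1.219 -0.115] w 0.0127 j [-0.65  0.47  0.41  1.72 -0.21  1.    0.66]
```

View pics/s11.png

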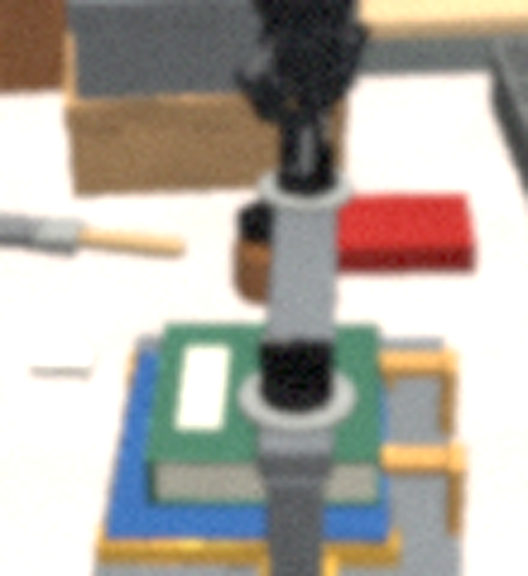

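The left side rose about 5 mm (far ledger edge row 328→322), matching the 0.6 rad turned. Now release and go to the right knob.

Run:
```python
from h import *
o,_=st(); p=o['tcp_pos']; a=pw(0,-.14); ps=TH+np.pi-.05
plan([(p[0],p[1],.217,_,3),(a[0],a[1],.217,ps,7),(a[0],a[1],.157,ps,3)])
```

```text
t 12.75 tcp [0.6142 0.1586 0.1572] press [0.0017 0.1407] psi-TH deg 142.7 tilt [ 0.001 -0.    -1.   ] F [ 4.6 -0.8 -5. ] M [-0.394 -1.251 -0.136] w 0.0127 j [-0.65  0.47  0.41  1.72 -0.21  1.    0.65]
t 12.75 tcp [0.6142 0.1586 0.1572] press [0.0017 0.1407] psi-TH deg 142.7 tilt [ 0.001 -0.    -1.   ] F [ 4.6 -0.8 -5. ] M [-0.394 -1.251 -0.136] w 0.0127 j [-0.65  0.47  0.41  1.72 -0.21  1.    0.65]
0 0.0 0.0 -19.9 -0.000; 0 0.0 0.0 -19.9 -0.000; 0 0.0 0.0 -19.9 -0.000; 0 -24.1 -32.1 -0.0 -0.086; 0 -21.3 -34.0 -0.0 -0.086; 0 -18.3 -35.7 -0.0 -0.086; 0 -15.1 -37.1 -0.0 -0.086; 0 -11.9 -38.3 -0.0 -0.086; 0 -8.6 -39.2 -0.0 -0.086; 0 -5.2 -39.8 -0.0 -0.086; 0 0.0 0.0 20.0 -0.000; 0 0.0 0.0 20.0 -0.000; 0 0.0 0.0 20.0 -0.000;
```

Emit:
carry_out --motion "0 0 0 0 0; 0 0 0 0 0; 0 0 0 -20 0; 0 0 0 -20 0; 0 0 0 -20 0; 0 -24.1 -32.1 0 -0.086; 0 -21.3 -34 0 -0.086; 0 -18.3 -35.7 0 -0.086"

```text
clock: 13.75
tcp_pos: [0.6006, 0.0382, 0.2179]
orientation: [-0.759, -3.048, -0.001]
contact_force: [0.7, -0.1, -0.1]
grip_width: 0.0855
```

Emit:
carry_out --motion "0 -15.1 -37.1 0 -0.086; 0 -11.9 -38.3 0 -0.086; 0 -8.6 -39.2 0 -0.086; 0 -5.2 -39.8 0 -0.086; 0 0 0 20 0; 0 0 0 20 0; 0 0 0 20 0; 0 0 0 0 0"

```text
clock: 14.75
tcp_pos: [0.583, -0.12, 0.1564]
orientation: [-0.231, -3.13, -0.001]
contact_force: [0.0, -0.9, 0.9]
grip_width: 0.0855
```

Run:
```python
from h import *
st()
f=grab_frame('side'); crop('side',f,200,120,110,120,4.8,'s12.png')
```

```text
t 14.75 tcp [ 0.583  -0.12    0.1564] press [-0.0022 -0.1395] psi-TH deg 177.17 tilt [-0.003  0.001 -1.   ] F [ 0.  -0.9  0.9] M [0.06  0.027 0.051] w 0.0855 j [-0.19  0.4   0.38  1.81 -0.18  0.97  1.68]
```

View pics/s12.png

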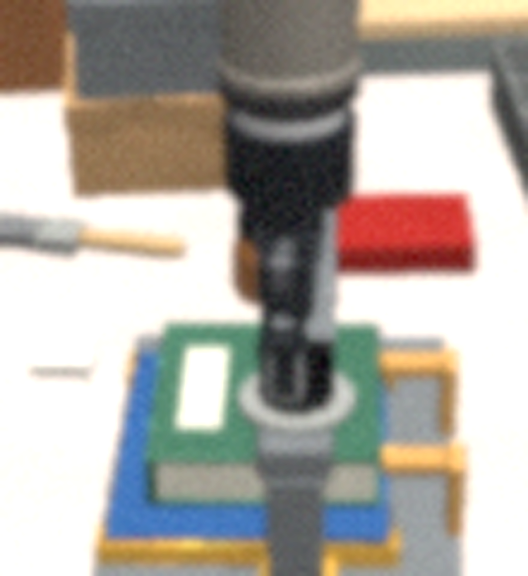

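In position over the right knob. Closing, then turning 0.6 rad, to read the torque in stages.

Emit:
carry_out --motion "1 -2 0 0 0; 1 0 0 0 0; 1 0 0 0 0; 1 0 0 0 0; 1 0 0 0 0; 1 0 0 0 0; 1 0 0 0 0.1; 1 0 0 0 0.1"

```text
clock: 15.8
tcp_pos: [0.587, -0.1209, 0.1581]
orientation: [0.547, 3.092, 0.0]
contact_force: [1.7, 0.4, 3.0]
grip_width: 0.0128
```

Run:
```python
from h import *
st()
```

```text
t 15.8 tcp [ 0.587  -0.1209  0.1581] press [ 0.0019 -0.1401] psi-TH deg 165.52 tilt [ 0.001 -0.    -1.   ] F [1.7 0.4 3. ] M [ 0.022 -0.35   0.326] w 0.0128 j [-0.23  0.41  0.42  1.8  -0.2   0.97  1.5 ]
```

Emit:
carry_out --motion "1 0 0 0 0.1; 1 0 0 0 0.1; 1 0 0 0 0.1; 1 0 0 0 0.1; 1 0 0 0 0; 1 0 0 0 0; 1 0 0 0 0; 1 0 0 0 0"

```text
clock: 16.8
tcp_pos: [0.5869, -0.1211, 0.1581]
orientation: [1.146, 2.924, 0.001]
contact_force: [1.4, -0.0, 5.0]
grip_width: 0.0125
```

Run:
```python
from h import *
st()
```

```text
t 16.8 tcp [ 0.5869 -0.1211  0.1581] press [ 0.0018 -0.1403] psi-TH deg 142.81 tilt [ 0.001 -0.    -1.   ] F [ 1.4 -0.   5. ] M [-0.06  -0.315 -0.212] w 0.0125 j [-0.29  0.42  0.52  1.81 -0.25  0.98  1.15]
```

Emit:
carry_out --motion "1 0 0 0 0.1; 1 0 0 0 0.1; 1 0 0 0 0.05; 1 0 0 0 0.03; 1 0 0 0 0.03; 1 0 0 0 0.03; 1 0 0 0 0; 1 0 0 0 0"

```text
clock: 17.8
tcp_pos: [0.5866, -0.1213, 0.158]
orientation: [1.623, 2.689, 0.0]
contact_force: [0.0, -0.2, 5.5]
grip_width: 0.0123
```

Run:
```python
from h import *
st()
```

```text
t 17.8 tcp [ 0.5866 -0.1213  0.158 ] press [ 0.0015 -0.1406] psi-TH deg 123.37 tilt [ 0.001 -0.    -1.   ] F [ 0.  -0.2  5.5] M [-0.164 -0.022  0.154] w 0.0123 j [-0.35  0.44  0.6   1.81 -0.29  0.98  0.85]
```

Emit:
carry_out --motion "1 0 0 0 0.05; 1 0 0 0 0; 1 0 0 0 0; 1 0 0 0 0; 1 0 0 0 0; 1 0 0 0 0; 1 0 0 0 0; 1 0 0 0 0"

```text
clock: 18.8
tcp_pos: [0.5866, -0.1213, 0.1581]
orientation: [1.69, 2.647, 0.0]
contact_force: [0.7, 0.0, 6.9]
grip_width: 0.0127
```

Run:
```python
from h import *
st()
```

```text
t 18.8 tcp [ 0.5866 -0.1213  0.1581] press [ 0.0015 -0.1405] psi-TH deg 120.49 tilt [ 0.001 -0.    -1.   ] F [0.7 0.  6.9] M [-0.212 -0.051  0.07 ] w 0.0127 j [-0.36  0.44  0.61  1.81 -0.3   0.98  0.81]
```

At rest after slow small turns, Mz is +0.154 on the right knob, which is the expected half of the free torque, so it hasn't reached the foot yet. That knob has turned 0.99 rad (7.9 mm). Back to the left.

Run:
```python
from h import *
o,_=st(); p=o['tcp_pos']; a=pw(0.0015,.14); ps=TH+np.radians(142.7)
plan([(p[0],p[1],.217,_,3),(a[0],a[1],.217,ps,7),(a[0],a[1],.157,ps,3)])
```

```text
t 18.8 tcp [ 0.5866 -0.1213  0.1581] press [ 0.0015 -0.1405] psi-TH deg 120.49 tilt [ 0.001 -0.    -1.   ] F [0.7 0.  6.9] M [-0.212 -0.051  0.07 ] w 0.0127 j [-0.36  0.44  0.61  1.81 -0.3   0.98  0.81]
t 18.8 tcp [ 0.5866 -0.1213  0.1581] press [ 0.0015 -0.1405] psi-TH deg 120.49 tilt [ 0.001 -0.    -1.   ] F [0.7 0.  6.9] M [-0.212 -0.051  0.07 ] w 0.0127 j [-0.36  0.44  0.61  1.81 -0.3   0.98  0.81]
0 0.0 0.0 -19.6 -0.000; 0 0.0 0.0 -19.6 -0.000; 0 0.0 0.0 -19.6 -0.000; 0 34.5 20.3 -0.0 -0.055; 0 33.4 22.2 -0.0 -0.055; 0 32.1 24.0 -0.0 -0.055; 0 30.7 25.8 -0.0 -0.055; 0 29.2 27.4 -0.0 -0.055; 0 27.7 29.0 -0.0 -0.055; 0 26.0 30.5 -0.0 -0.055; 0 0.0 0.0 20.0 -0.000; 0 0.0 0.0 20.0 -0.000; 0 0.0 0.0 20.0 -0.000;
```

Emit:
carry_out --motion "0 0 0 0 0; 0 0 0 0 0; 0 0 0 -20 0; 0 0 0 -20 0; 0 0 0 -20 0; 0 34.5 20.3 0 -0.055; 0 33.4 22.2 0 -0.055; 0 32.1 24 0 -0.055"

```text
clock: 19.8
tcp_pos: [0.5978, 0.0001, 0.2172]
orientation: [-1.465, -2.778, 0.001]
contact_force: [0.7, -0.1, -1.0]
grip_width: 0.0856
```

Emit:
carry_out --motion "0 30.7 25.8 0 -0.055; 0 29.2 27.4 0 -0.055; 0 27.7 29 0 -0.055; 0 26 30.5 0 -0.055; 0 0 0 20 0; 0 0 0 20 0; 0 0 0 20 0; 0 0 0 0 0"

```text
clock: 20.8
tcp_pos: [0.6131, 0.1585, 0.1558]
orientation: [-1.152, -2.92, 0.004]
contact_force: [-0.4, 0.4, 0.5]
grip_width: 0.0853
```

Run:
```python
from h import *
st()
f=grab_frame('side'); crop('side',f,200,120,110,120,4.8,'s13.png')
```

```text
t 20.8 tcp [0.6131 0.1585 0.1558] press [0.0005 0.1406] psi-TH deg 142.52 tilt [-0.004 -0.001 -1.   ] F [-0.4  0.4  0.5] M [ 0.054 -0.033  0.029] w 0.0853 j [-0.68  0.48  0.46  1.72 -0.24  1.01  0.68]
```

View pics/s13.png

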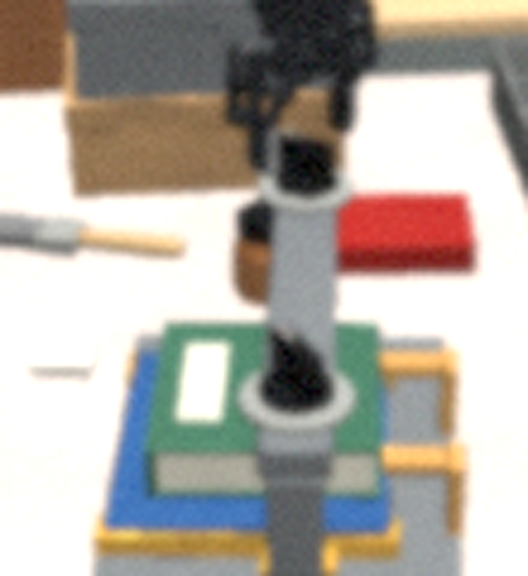

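The right side has risen about 8 mm and the ledger is still at the stops. Closing on the left knob, then turning 0.4 rad with a slow end to get a reading.

Emit:
carry_out --motion "1 0 0 -1 0; 1 0 0 0 0; 1 0 0 0 0; 1 0 0 0 0; 1 0 0 0 0; 1 0 0 0 0; 1 0 0 0 0.1; 1 0 0 0 0.1"

```text
clock: 21.85
tcp_pos: [0.6147, 0.1585, 0.1591]
orientation: [1.444, 2.79, 0.001]
contact_force: [-0.2, -0.1, 4.1]
grip_width: 0.0127
```

Emit:
carry_out --motion "1 0 0 0 0.06; 1 0 0 0 0.06; 1 0 0 0 0.03; 1 0 0 0 0.03; 1 0 0 0 0.03; 1 0 0 0 0; 1 0 0 0 0; 1 0 0 0 0"

```text
clock: 22.85
tcp_pos: [0.6148, 0.1585, 0.159]
orientation: [1.725, 2.625, 0.001]
contact_force: [-0.9, 0.6, 6.2]
grip_width: 0.0125
```

Run:
```python
from h import *
st()
```

```text
t 22.85 tcp [0.6148 0.1585 0.159 ] press [0.0023 0.1407] psi-TH deg 118.98 tilt [ 0.001  0.001 -1.   ] F [-0.9  0.6  6.2] M [0.055 0.23  0.16 ] w 0.0125 j [-0.75  0.49  0.56  1.72 -0.3   1.02  0.32]
```

Emit:
carry_out --motion "1 0 0 0 0.06; 1 0 0 0 0.06; 1 0 0 0 0.03; 1 0 0 0 0.03; 1 0 0 0 0.03; 1 0 0 0 0; 1 0 0 0 0; 1 0 0 0 0"

```text
clock: 23.85
tcp_pos: [0.6149, 0.1586, 0.1591]
orientation: [1.991, 2.43, 0.002]
contact_force: [-1.1, 0.3, 5.5]
grip_width: 0.0122
```

Run:
```python
from h import *
st()
```

```text
t 23.85 tcp [0.6149 0.1586 0.1591] press [0.0024 0.1408] psi-TH deg 106.94 tilt [ 0.001  0.001 -1.   ] F [-1.1  0.3  5.5] M [0.092 0.1   0.165] w 0.0122 j [-0.79  0.5   0.61  1.72 -0.33  1.02  0.14]
```

Emit:
carry_out --motion "1 0 0 0 0.03; 1 0 0 0 0.03; 1 0 0 0 0.03; 1 0 0 0 0.03; 1 0 0 0 0.03; 1 0 0 0 0; 1 0 0 0 0; 1 0 0 0 0"

```text
clock: 24.85
tcp_pos: [0.615, 0.1586, 0.1591]
orientation: [2.168, 2.273, 0.002]
contact_force: [0.3, 0.4, 5.4]
grip_width: 0.0123
```

Run:
```python
from h import *
o,_=st(); p=o['tcp_pos']; a=pw(0.0015,-.14); ps=TH+np.radians(120.5)
plan([(p[0],p[1],.217,_,3),(a[0],a[1],.217,ps,7),(a[0],a[1],.157,ps,3)])
f=grab_frame('side'); crop('side',f,200,120,110,120,4.8,'s14.png')
```

```text
t 24.85 tcp [0.615  0.1586 0.1591] press [0.0025 0.1408] psi-TH deg 98.32 tilt [ 0.001  0.001 -1.   ] F [0.3 0.4 5.4] M [0.067 0.018 0.162] w 0.0123 j [-0.81  0.51  0.65  1.72 -0.35  1.03  0.01]
t 24.85 tcp [0.615  0.1586 0.1591] press [0.0025 0.1408] psi-TH deg 98.32 tilt [ 0.001  0.001 -1.   ] F [0.3 0.4 5.4] M [0.067 0.018 0.162] w 0.0123 j [-0.81  0.51  0.65  1.72 -0.35  1.03  0.01]
0 0.0 0.0 -19.3 -0.000; 0 0.0 0.0 -19.3 -0.000; 0 0.0 0.0 -19.3 -0.000; 0 -39.7 -5.9 -0.0 -0.055; 0 -39.3 -8.1 -0.0 -0.055; 0 -38.8 -10.3 -0.0 -0.055; 0 -38.1 -12.4 -0.0 -0.055; 0 -37.4 -14.5 -0.0 -0.055; 0 -36.5 -16.5 -0.0 -0.055; 0 -35.6 -18.5 -0.0 -0.055; 0 0.0 0.0 20.0 -0.000; 0 0.0 0.0 20.0 -0.000; 0 0.0 0.0 20.0 -0.000;
```

View pics/s14.png

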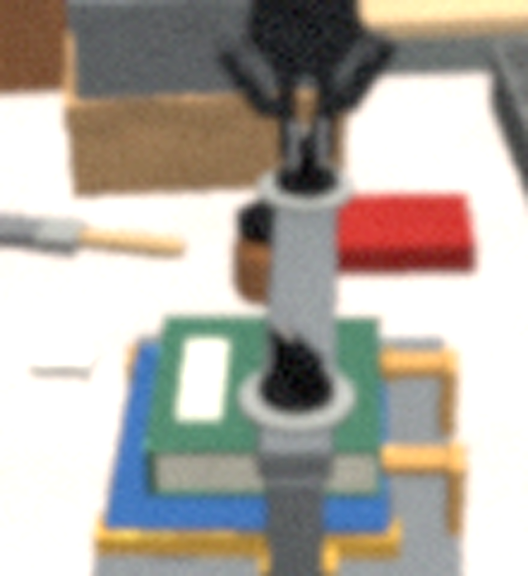

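The left knob is at 1.37 rad (11 mm) and its held torque is still the free 0.16. Now the right.

Emit:
carry_out --motion "0 0 0 0 0; 0 0 0 0 0; 0 0 0 -20 0; 0 0 0 -20 0; 0 0 0 -20 0; 0 -39.7 -5.9 0 -0.055; 0 -39.3 -8.1 0 -0.055; 0 -38.8 -10.3 0 -0.055"

```text
clock: 25.9
tcp_pos: [0.6026, 0.0373, 0.2202]
orientation: [1.97, 2.446, 0.002]
contact_force: [0.9, -0.2, 0.5]
grip_width: 0.0854
```

Emit:
carry_out --motion "0 -38.1 -12.4 0 -0.055; 0 -37.4 -14.5 0 -0.055; 0 -36.5 -16.5 0 -0.055; 0 -35.6 -18.5 0 -0.055; 0 0 0 20 0; 0 0 0 20 0; 0 0 0 20 0; 0 0 0 0 0"

```text
clock: 26.9
tcp_pos: [0.5855, -0.1209, 0.1585]
orientation: [-1.692, -2.645, 0.001]
contact_force: [0.2, -0.1, 0.4]
grip_width: 0.0858
```

Run:
```python
from h import *
st()
```

```text
t 26.9 tcp [ 0.5855 -0.1209  0.1585] press [ 0.0003 -0.1402] psi-TH deg 120.4 tilt [-0.002  0.    -1.   ] F [ 0.2 -0.1  0.4] M [-0.019 -0.007 -0.01 ] w 0.0858 j [-0.37  0.44  0.63  1.81 -0.3   0.99  0.81]
```

Emit:
carry_out --motion "1 0 0 0 0; 1 0 0 0 0; 1 0 0 0 0; 1 0 0 0 0; 1 0 0 0 0; 1 0 0 0 0; 1 0 0 0 0.1; 1 0 0 0 0.1"

```text
clock: 27.9
tcp_pos: [0.5863, -0.121, 0.1591]
orientation: [1.951, 2.462, 0.001]
contact_force: [-0.6, 1.0, 5.7]
grip_width: 0.0122
```

Emit:
carry_out --motion "1 0 0 0 0.06; 1 0 0 0 0.05; 1 0 0 0 0.03; 1 0 0 0 0.03; 1 0 0 0 0.03; 1 0 0 0 0; 1 0 0 0 0; 1 0 0 0 0"

```text
clock: 28.9
tcp_pos: [0.5862, -0.121, 0.1591]
orientation: [2.184, 2.258, 0.001]
contact_force: [-1.1, 0.4, 6.1]
grip_width: 0.0126
```

Run:
```python
from h import *
st()
```

```text
t 28.9 tcp [ 0.5862 -0.121   0.1591] press [ 0.0011 -0.1403] psi-TH deg 97.52 tilt [ 0.  0. -1.] F [-1.1  0.4  6.1] M [0.2   0.428 0.168] w 0.0126 j [-0.44  0.47  0.73  1.82 -0.36  1.    0.47]
```

Right now at 1.39 rad, level with the left, and held torque is 0.168, still free. Going on in small steps.

Emit:
carry_out --motion "1 0 0 0 0.03; 1 0 0 0 0.03; 1 0 0 0 0.03; 1 0 0 0 0.03; 1 0 0 0 0.03; 1 0 0 0 0; 1 0 0 0 0; 1 0 0 0 0"

```text
clock: 29.9
tcp_pos: [0.5862, -0.121, 0.1591]
orientation: [-2.347, -2.089, -0.0]
contact_force: [-2.1, 1.6, 6.3]
grip_width: 0.0122
```

Run:
```python
from h import *
o,_=st(); p=o['tcp_pos']; a=pw(0.0015,.14); ps=TH+np.radians(98.3)
plan([(p[0],p[1],.217,_,3),(a[0],a[1],.217,ps,7),(a[0],a[1],.157,ps,3)])
```

```text
t 29.9 tcp [ 0.5862 -0.121   0.1591] press [ 0.0011 -0.1403] psi-TH deg 88.93 tilt [ 0.  0. -1.] F [-2.1  1.6  6.3] M [0.179 0.452 0.27 ] w 0.0122 j [-0.46  0.48  0.77  1.82 -0.39  1.    0.34]
t 29.9 tcp [ 0.5862 -0.121   0.1591] press [ 0.0011 -0.1403] psi-TH deg 88.93 tilt [ 0.  0. -1.] F [-2.1  1.6  6.3] M [0.179 0.452 0.27 ] w 0.0122 j [-0.46  0.48  0.77  1.82 -0.39  1.    0.34]
0 0.0 0.0 -19.3 -0.000; 0 0.0 0.0 -19.3 -0.000; 0 0.0 0.0 -19.3 -0.000; 0 40.0 -0.7 -0.0 -0.023; 0 40.0 0.3 -0.0 -0.023; 0 40.0 1.2 -0.0 -0.023; 0 40.0 2.1 -0.0 -0.023; 0 39.9 3.1 -0.0 -0.023; 0 39.8 4.0 -0.0 -0.023; 0 39.7 4.9 -0.0 -0.023; 0 0.0 0.0 20.0 -0.000; 0 0.0 0.0 20.0 -0.000; 0 0.0 0.0 20.0 -0.000;
```

Run:
```python
from h import *
m=[]
for i in range(6): grab_frame('side'); m.append(r.get_obs()['moment'][2])
print(np.round(m,3))
f=grab_frame('side'); crop('side',f,200,120,110,120,4.8,'s15.png')
```

```text
[0.282 0.223 0.219 0.286 0.279 0.302]
```

View pics/s15.png

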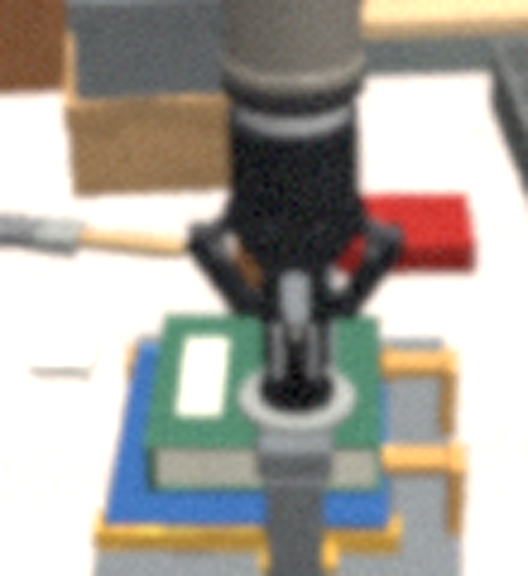

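Right held torque averages 0.265, a rise of about 0.1 over free in the wrist, so the right foot is now bearing (about +0.15 N·m). I'll stop there and bring the left up.

Emit:
carry_out --motion "0 0 0 0 0; 0 0 0 0 0; 0 0 0 -20 0; 0 0 0 -20 0; 0 0 0 -20 0; 0 40 -0.7 0 -0.023; 0 40 0.3 0 -0.023; 0 40 1.2 0 -0.023"

```text
clock: 31.25
tcp_pos: [0.5989, -0.0006, 0.2205]
orientation: [2.273, 2.167, 0.003]
contact_force: [1.2, -0.1, 0.4]
grip_width: 0.0856
```

Emit:
carry_out --motion "0 40 2.1 0 -0.023; 0 39.9 3.1 0 -0.023; 0 39.8 4 0 -0.023; 0 39.7 4.9 0 -0.023; 0 0 0 20 0; 0 0 0 20 0; 0 0 0 20 0; 0 0 0 0 0"

```text
clock: 32.25
tcp_pos: [0.6131, 0.1562, 0.1567]
orientation: [-2.173, -2.267, 0.005]
contact_force: [-0.9, -0.1, -0.9]
grip_width: 0.0854
```

Run:
```python
from h import *
st()
```

```text
t 32.25 tcp [0.6131 0.1562 0.1567] press [0.0008 0.1382] psi-TH deg 98.01 tilt [-0.003 -0.002 -1.   ] F [-0.9 -0.1 -0.9] M [ 0.014 -0.056  0.027] w 0.0854 j [-0.83  0.52  0.68  1.73 -0.37  1.03  0.02]
```

Emit:
carry_out --motion "1 2 0 -1 0; 1 0 0 0 0; 1 0 0 0 0; 1 0 0 0 0; 1 0 0 0 0; 1 0 0 0 0; 1 0 0 0 0; 1 0 0 0 0"

```text
clock: 33.25
tcp_pos: [0.6149, 0.1597, 0.1602]
orientation: [2.171, 2.27, 0.002]
contact_force: [0.8, 0.6, 5.2]
grip_width: 0.0123
```

Emit:
carry_out --motion "1 0 0 0 0.03; 1 0 0 0 0.03; 1 0 0 0 0.03; 1 0 0 0 0; 1 0 0 0 0; 1 0 0 0 0; 1 0 0 0 0; 1 0 0 0 0"

```text
clock: 34.25
tcp_pos: [0.615, 0.1597, 0.1602]
orientation: [2.271, 2.169, 0.002]
contact_force: [1.3, -0.4, 5.9]
grip_width: 0.0123
```

```bash
cat >> h.py <<'E'
def mz(n=5):
    m=[r.get_obs()['moment'][2]]
    for i in range(n): grab_frame('side'); m.append(r.get_obs()['moment'][2])
    print(np.round(m,3),'mean',np.mean(m).round(3))
E
python3 - <<'E'
from h import *
st();mz()
E
```

```text
t 34.25 tcp [0.615  0.1597 0.1602] press [0.0024 0.1419] psi-TH deg 92.96 tilt [ 0.002  0.    -1.   ] F [ 1.3 -0.4  5.9] M [-0.008 -0.199  0.264] w 0.0123 j [-0.85  0.52  0.71  1.72 -0.39  1.04 -0.06]
[0.264 0.224 0.29  0.228 0.25  0.257] mean 0.252
```

Left at 1.47 rad now reads 0.252 against 0.16 free, so it is stiffening (about +0.13 N·m). I'll add a small trim and read it again with averaging.

Emit:
carry_out --motion "1 0 0 0 0.02; 1 0 0 0 0.02; 1 0 0 0 0.02; 1 0 0 0 0; 1 0 0 0 0; 1 0 0 0 0; 1 0 0 0 0; 1 0 0 0 0"

```text
clock: 35.5
tcp_pos: [0.6151, 0.1597, 0.1602]
orientation: [2.335, 2.1, 0.002]
contact_force: [1.9, 0.3, 5.3]
grip_width: 0.0121
```

Run:
```python
from h import *
st();mz(8)
```

```text
t 35.5 tcp [0.6151 0.1597 0.1602] press [0.0025 0.1419] psi-TH deg 89.52 tilt [ 0.002  0.    -1.   ] F [1.9 0.3 5.3] M [ 0.001 -0.311  0.286] w 0.0121 j [-0.86  0.53  0.72  1.73 -0.4   1.04 -0.11]
[0.286 0.319 0.335 0.309 0.341 0.291 0.358 0.285 0.33 ] mean 0.317
```

The left reads 0.317 after the slow trim. These residuals depend on how the turn was made, but the left was still flat at 1.37 rad and now stands at 1.53. That bounds its compression at 1–2 mm, and the right's is similar. That should be 25–45 N in all, so I'll stop turning, let go and check that it's level.

Emit:
carry_out --motion "0 0 0 0 0; 0 0 0 0 0; 0 0 0 0 0; 0 0 0 -20 0; 0 0 0 -25 0; 0 0 0 -25 0; 0 0 0 -25 0; 0 0 0 -25 0"

```text
clock: 36.9
tcp_pos: [0.6145, 0.1594, 0.282]
orientation: [2.336, 2.1, 0.002]
contact_force: [0.9, 0.5, -1.0]
grip_width: 0.085
```

Run:
```python
from h import *
st()
f=grab_frame('side'); crop('side',f,200,120,110,120,4.8,'s16.png'); cv2.imwrite('pics/s16raw.png',f[:,:,::-1])
f=grab_frame('top'); cv2.imwrite('pics/t16.png',cv2.resize(f[:,:,::-1],(800,600)))
```

```text
t 36.9 tcp [0.6145 0.1594 0.282 ] press [0.0019 0.1415] psi-TH deg 89.5 tilt [ 0.001  0.001 -1.   ] F [ 0.9  0.5 -1. ] M [-0.033 -0.028  0.016] w 0.085 j [-0.91  0.42  0.79  1.59 -0.31  1.26 -0.18]
```

View pics/s16.png

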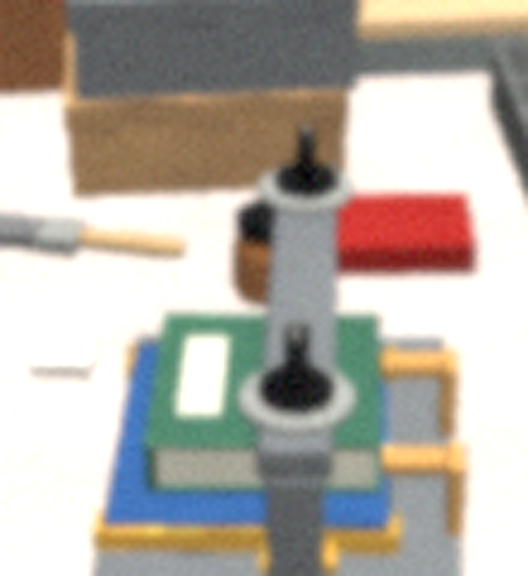

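View pics/t16.png

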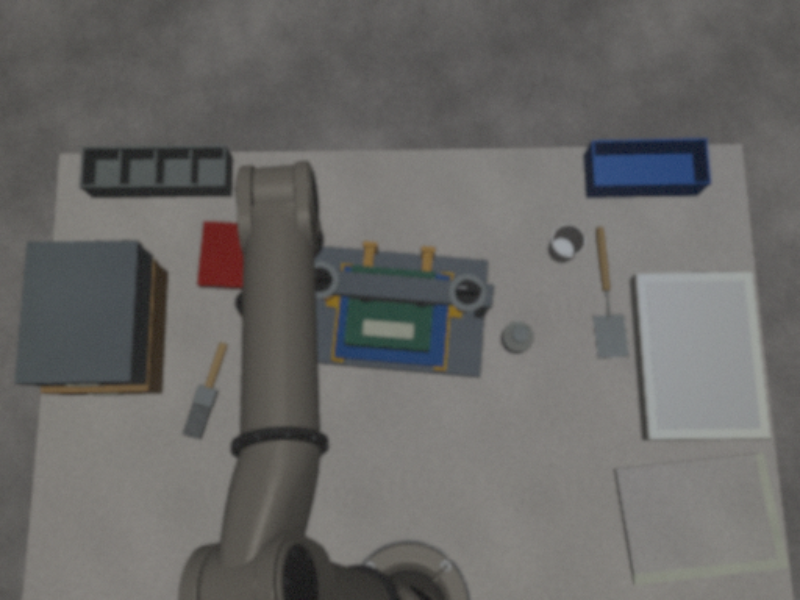

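The side view shows both sides raised about equally (near about 12.8 mm, far about 11.6 mm) and the ledger square against the stops. The bystanders that can be seen are where they were, and the gripper is clear of everything. Handing in.

Run:
```python
from h import *
print(r.hand_in()); st()
```

```text
the job is handed in; nothing more can be done
None
the job is handed in; nothing more can be done
```

I slid the ledger home, lifted it by turning the knobs alternately, and handed the job in at about 37 s. I estimate it is pressed with 25–45 N, but I could not measure that force directly.

**Sliding home:** The open fingers pushed the ledger in until the force rose to about 14 N. The pictures show its back edge square against both brass stops.

**Lifting:** I turned left, right, left, right, left, ending near 1.53 rad on the left knob and 1.54 rad on the right. By turn angles, one side was never more than about 5 mm above the other. In the last side picture, the two sides had risen about 12.8 mm and 11.6 mm, so the platform is level to 1–2 mm.

**Letting go:** The gripper is open and clear above the press. Most of the other things on the bench look unmoved. The arm hid the jar, the eraser and part of the red volume in the last top view; in the side view the jar and the volume looked unmoved.

**What failed or disagreed:**
- **Fingertip height:** The fingertips were really about 35–48 mm above where the reported tool position put them. My first push passed over the ledger without touching it, and I corrected the heights after that.
- **Stiffness:** Held torque went from about 0.16 N·m free to about 0.265 on the right knob and 0.317 on the left. Read literally, that is about 0.16 and 0.23 N·m above free, so the left knob may be over the 0.2 limit and the ledger near or just over 52 N.
- **Why I stopped there:** Both knobs still read free at about 1.38 rad. That puts each foot only about 1–2 mm in, which is where the 25–45 N comes from. I did not re-check the right knob after the last left turn.

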